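Tip a wet mosaic plaque out of its gate tray and carry it by its edges to dry

TASK

Swing the tray's end gate down flat, then lift the tray's rear bar to tip the tray until the mosaic plaque slides out onto the landing ramp, and bring the tray back level. Then pick up the plaque by its side edges only, its glue is wet so never touch its face or underside, and set it gently, face up, centred and square between the end stops of the empty drying stand. Leave the gate down and everything else where it is.

Things in the scene. Friction and masses are not known exactly. Their poses are not given: they have to be found in the camera images.
- plaque_center (a point): Centre of the mosaic plaque to be moved: a board 90 mm long (x), 60 mm wide (y), 10 mm thick, about 0.1 kg, stone chips glued on top; the point is 5 mm above its underside. It starts lying face up in the tray, length along the tray. Its ends are alike, and so are its long sides.
- plaque: The same plaque; origin at the centre of its underside, z out of its face. Bottom up: underside layer 1.5 mm, 86 x 56 mm; wooden board 6 mm, the full 90 x 60 mm, whose bare edges may be gripped; chips 2.5 mm, 82 x 52 mm.
- plaque_face: The layer of stone chips on the plaque's top (82 x 52 x 2.5 mm), glue still wet: nothing may touch it. Origin in its lower side, 2.5 mm above the plaque's centre.
- plaque_under: The smooth, slippery underside layer of the plaque (86 x 56 x 1.5 mm), on which it slides and rests; the gripper may not touch it. Origin at the centre of its lower side.
- landing (a point): Middle of the top of the landing ramp below the tray's gate end, 48 mm above the table. The ramp is 104 x 30 mm, so the plaque's long sides overhang it; it falls away from the tray by 0.18 rad to a stop 14 mm high at its low end, its face 46 mm from here, on which the plaque comes to rest. x: up the ramp towards the tray; y across; z square to the ramp.
- station: Fixed wooden base (320 x 110 x 12 mm) carrying landing ramp and tray; origin on the table under the tray's pivot line, x towards the tray's rear. On the pivot line, 43 to 51 mm either side, stand two uprights 16 mm deep and 68 mm high.
- tray_hinge (a point): Middle of the tray's pivot line: 60 mm above the table, 57 mm (level) from the landing point towards the tray's rear, at the height of the level tray's floor. Tray axes: x along the floor to the rear, y across, z up. Floor from 40 to 180 mm behind this line, 66 mm wide inside; side and rear walls 4 mm thick, 20 mm high.
- tray (a joint): Tip angle of the tray: 0 level, as at the start; grows as its rear is lifted, 0.6 at most. Stiff hinge (0.4 N m) that stays where it is left: lifting takes about 4 N at the rear bar, going back level a light push down. The plaque starts to slide at 0.07 to 0.13 rad; at 0.5 rad it slides right out to the stop.
- tray_bar (a point): Middle of the tray's rear lift bar: round dark steel, 10 mm thick, 64 mm long across the tray, held at both ends, its middle 40 mm free. 214 mm behind the pivot line, 45 mm above the tray's floor (105 mm above the table when level). It moves in an arc about the pivot line; it can turn in a grip. Tray axes.
- gate (a joint): Angle of the tray's end gate: 0 upright (shut), grows as its top swings outwards over the landing ramp, 1.571 flat and flush with the tray's floor as a bridge that ends on the tray's pivot line. Starts shut or up to 0.25 ajar. Stiff hinge (0.04 N m): stays where it is left; 1 to 2 N at its top moves it.
- gate_hinge (a point): Middle of the gate's hinge line, at the top of the tray's floor, 40 mm behind the tray's pivot line. The gate is an aluminium plate 64 mm wide, 40 mm high, 4 mm thick. Gate axes: z from hinge to lip, y across.
- gate_lip (a point): Middle of the gate's upper edge, a rolled lip 8 mm thick; 40 mm from the hinge line, 4 mm to its outer side.
- stand_seat (a point): Middle of the seat of the empty drying stand, 40 mm above the table: two wooden crossbars, 12 mm along x and 36 mm across, 28 mm either side. Stops 30 mm wide and 10 mm above the seat stand at both ends, 99 mm apart, so the plaque fits between them along x; its long sides are free. x along the stand.
- stand: The empty drying stand as a whole, base 116 x 46 x 12 mm; origin on the table, 40 mm below the seat's middle, x along it.
- stand_taken: The other, equal drying stand, on which a finished plaque lies; origin on the table under its middle, x along it. Leave it alone.
- done_plaque: The finished plaque on the other stand, same make and size as the first; origin at the centre of its underside. Leave it alone.
- tumbler: Clear tumbler, 66 mm across, 85 mm high, beyond the work; origin at the centre of its underside. Leave it alone.
- dish: White shallow dish of stone chips, 110 mm across, 14 mm high, beyond the work; origin at the centre of its underside. Leave it alone.
- nippers: Tile nippers lying on the table, about 160 x 60 x 16 mm; origin near the middle, on the table. Leave them alone.

How it is judged (in metres and radians):
On the way, in this order (a step that is already met when the one before it is completed fails the run):
1. the gate lies down flat while the tray is still level and the plaque in it (value of joint gate above 1.45 rad and value of joint tray below 0.05 rad and x of plaque_center in the frame of tray_hinge above 0.05 m), for 0.1 s.
2. the tray is tipped, its gate down (value of joint gate above 1.45 rad and value of joint tray above 0.06 rad), for 0.1 s.
3. the plaque has slid out and lies at rest on the landing ramp, the tray still tipped (x of plaque_center in the frame of landing between -0.012 and 0.016 m and y of plaque_center in the frame of landing between -0.012 and 0.012 m and z of plaque_center in the frame of landing below 0.009 m and angle between the z axis of plaque_center and the z axis of landing, either way round below 0.08 rad and linear speed of plaque below 0.03 m/s and value of joint tray above 0.06 rad), for 0.1 s.
4. the tray is back level, the plaque still on the landing ramp (x of plaque_center in the frame of landing between -0.012 and 0.016 m and y of plaque_center in the frame of landing between -0.012 and 0.012 m and z of plaque_center in the frame of landing below 0.009 m and angle between the z axis of plaque_center and the z axis of landing, either way round below 0.08 rad and linear speed of plaque below 0.03 m/s and value of joint tray below 0.05 rad), for 0.1 s.
5. the plaque is lifted clear of the landing ramp by the fingers (contact force between plaque and the fingers above 0.5 N and z of plaque_center in the frame of landing above 0.03 m), for 0.1 s.
At the end, for the whole second after the job is handed in: Plaque at rest, face up on the empty stand between its end stops: centre within 7 mm along and 10 mm across of the seat middle, 2 to 8 mm above it, tilt under 0.06 rad, square within 0.1 rad; tray level (under 0.05 rad), gate down (over 1.45 rad) (x of plaque_center in the frame of stand_seat between -0.007 and 0.007 m and y of plaque_center in the frame of stand_seat between -0.01 and 0.01 m and z of plaque_center in the frame of stand_seat between 0.002 and 0.008 m and angle between the x axis of plaque_center and the x axis of stand_seat, either way round below 0.1 rad and angle between plaque_center's own z axis and vertical below 0.06 rad and linear speed of plaque below 0.02 m/s and value of joint gate above 1.45 rad and value of joint tray below 0.05 rad); the robot touches nothing.
It fails at once if anything touches the wet face of the plaque (over 0.3 N) (contact force between plaque_face and anything else above 0.3 N).
It fails at once if the fingers or the arm touch the plaque's underside (over 0.3 N) (contact force between plaque_under and the fingers above 0.3 N or contact force between plaque_under and the arm above 0.3 N).
It fails at once if the plaque is tipped more than 0.8 rad or falls low (its centre under 30 mm above the table) (angle between plaque_center's own z axis and vertical above 0.8 rad or height (world z) of plaque_center below 0.03 m).
It fails at once if the plaque is dropped onto the stand (faster than 0.4 m/s close above the seat) or pressed on it with over 35 N (contact force between plaque and stand above 35 N or (horizontal distance between plaque_center and stand_seat below 0.05 m and z of plaque_center in the frame of stand_seat below 0.02 m and linear speed of plaque above 0.4 m/s)).
It fails at once if a bystander is disturbed (tumbler, dish or nippers by 20 mm, the finished plaque by 8 mm) (distance of any of tumbler, dish, nippers from where it was at the start of the episode above 0.02 m or distance of done_plaque from where it was at the start of the episode above 0.008 m).
It also fails if it takes over 72 s, if anything falls off the work surface, if the arm or the gripper's body presses on something with over 40 N, if the wrist force passes 120 N, or if a joint passes its speed limit or range.

ROBOT

A 6-joint arm with a two-finger parallel gripper is mounted at the origin on the work surface. World frame = base frame: x ahead of the robot, y to its left, z up, the work surface at z = 0. Lengths are in m, angles in degrees, forces in N, time in s.
With the tool pointing down it reaches from about 0.4 to 0.925 m from the base axis. Payload 3.4 kg.
Tool frame: the origin (TCP) lies on the centre line of the jaws, within the pads' length; the fingertips stand 19 mm ahead of it and the grasp point (between the pads) is the TCP; x points along the fingers, z is the direction in which the jaws open and shut, and the axes are right-handed (so a half turn about x gives the same grasp; the last joint's range is limited). The gripper opens to 85 mm and grips with 20 to 120 N. Pads are 22 mm wide; open, the fingers measure 114 mm over their backs; the gripper's body (76 mm by 85 mm) begins 54 mm behind the grasp point. The pads swing forward as they close: fully open they stand 13 mm farther back than shut.
Start: joints at [-71.19, 17.578, 86.31, -0, 76.112, -4.211], TCP at [0.225, -0.529, 0.25] pointing down, gripper open.
Joint ranges: [-179.03, 179.03], [-60, 130.46], [8.19, 133.38], [-81.62, 261.62], [5.75, 156.47], [-153.77, 153.77]. Speed limits (degrees/s): [147.25, 147.25, 180, 180, 180, 180].

INTERFACE

Orientations are given as [roll, pitch, yaw] about the fixed x, y, z axes, in that order (R = Rz(yaw) Ry(pitch) Rx(roll)).
In Python, from rig import sensors, vision, job, spotter gives the robot as it stands.
- The arm moves only by the shell command python3 -m inch 'ROWS' [FORCE]. ROWS is a JSON object of lists of equal length, an entry for each row: "travel": the shift along the world's x, y, z in m, a list of three; "turn": the turn about the world's z in rad; "hand": the closure, from -1 (fully open) to 1 (shut). A call has 1 to 10 rows; each row shifts and turns the pose as measured when the row begins; what a row does not reach is not made up. A row lasts 1/12 s, in which the tool goes at most 41.7 mm and 7.16 degrees, less where a joint would pass 70% of its speed; a pose out of reach is approached as far as the arm can. A call with a gripper value outside its range is refused whole. The fingers move at their own pace and stop on an object; FORCE is the grip in N (left out, the last holds). Time passes only in rows, so rows that do not move let the fingers close. It gives the time, the measured TCP pose, the force and the opening at its end, in the units of the state.
- sensors.state(): the state, without advancing time (a new reading comes with each control period).
- vision.capture(name): name is "side" or "top"; returns a dict with "img" (384x512x3 uint8, red, green, blue), "depth" (384x512 float32, m along the optical axis (not along the pixel's ray), 0 where there is no reading), "vfov" (degrees; the focal length in pixels is half the picture's height over the tangent of half this angle, whatever the lens; pixels are square), "cx", "cy" (the principal point, pixels), "rvec" (rotation vector, rad) and "tvec" (3), from world to camera coordinates, as OpenCV has them. Camera axes: x right, y down, z forward; pixel columns grow to the right and rows downward; lengths in m; the calibration is good to about 2 mm. A picture is of the moment at which its call begins.
- job.hand_in(): hands the job in, once; it reports no verdict.
Trained networks look in the newest picture that a camera, given by its name, has taken for a name from the list of things; names that differ only in an ending like _2 or _b are one class to them, and where a whole thing is asked for, a point or a joint stands for the part that bears it (a point fixed in the world has none). Each returns a list of dicts, best first, with "conf" (0 to 1); they miss things now and then, are a little off and sometimes report something else, mostly with a low value. They report only what shows in the picture. A call takes as long as a camera call.
- spotter.find_in(camera, thing): "position" ([x, y, z] in m, in world coordinates, good to about 4 mm: the middle of the surface that is visible of it).
- spotter.landmark_of(camera, thing): "position" ([x, y, z] in m, in world coordinates, good to about 4 mm: a listed point, or the origin of a listed thing).
The state is a dict: "t": time; "joints": joint angles; "joint_velocities": joint speeds; "effort": joint torques, N m; "position": TCP position; "tcp_rot": TCP orientation; "wrist_force": force on the tool from outside, world axes, zero at the start; "wrist_torque": the same for the moment, N m; "grip_width": finger opening in m.
Only numpy, scipy, OpenCV 4.12 (cv2) and the standard library are available. Lean on these libraries where they do the work, as an engineer would, in place of code of your own. Each camera call takes 0.05 s, during which the arm holds its last target. There are 200 camera calls.

## Working session

There is one attempt and no reset: what is moved stays moved. The work goes in short steps, Python scripts to look and compute and a shell command to move; the robot and the scene stay as the last step left them, time stands still between calls to the robot, and variables do not carry over. Pictures are saved under pics/ and viewed, about 8 in all and at most 12, crops included, and the job is handed in when it is done.

```bash
ls; mkdir -p pics
cat > h.py <<'E'
import numpy as np,cv2
from rig import sensors,vision,job,spotter
def cap(n,f=None):
    c=vision.capture(n)
    if f: cv2.imwrite('pics/'+f,c['img'][:,:,::-1])
    return c
def cam(c):
    f=192/np.tan(np.radians(c['vfov'])/2)
    return np.array([[f,0,c['cx']],[0,f,c['cy']],[0,0,1]]),cv2.Rodrigues(np.array(c['rvec'],float))[0],np.array(c['tvec'],float)
def cloud(c):
    K,R,t=cam(c);v,u=np.mgrid[0:384,0:512];d=c['depth']
    p=np.stack([(u-K[0,2])/K[0,0]*d,(v-K[1,2])/K[1,1]*d,d],-1)
    return (p-t)@R
def proj(c,P):
    K,R,t=cam(c);q=(np.atleast_2d(P)@R.T+t)@K.T
    return q[:,:2]/q[:,2:]
def st():
    s=sensors.state();return {k:np.round(s[k],4).tolist() for k in('t','position','tcp_rot','wrist_force','grip_width','joints')}
E
python3 - <<'E'
from h import *
print(st())
for n in('top','side'):
    c=cap(n,n+'0.png')
    for k in 'plaque_center landing station tray_hinge tray_bar gate_hinge gate_lip stand_seat stand stand_taken done_plaque tumbler dish nippers'.split():
        r=spotter.landmark_of(n,k)
        print(n,k,[(np.round(a['position'],3).tolist(),round(a['conf'],2)) for a in r[:2]])
E
```

```text
pics
{'t': 0.0, 'position': [0.2246, -0.5286, 0.2494], 'tcp_rot': [175.8806, 89.8803, 108.9029], 'wrist_force': [0.948, -0.2646, -0.7624], 'grip_width': 0.0851, 'joints': [-71.1903, 17.6231, 86.3849, -0.0002, 76.1117, -4.2125]}
top plaque_center [([0.467, 0.208, 0.063], 0.74), ([0.763, 0.104, -0.001], 0.65)]
top landing [([0.515, 0.042, 0.046], 0.89), ([0.635, -0.192, 0.039], 0.75)]
top station []
top tray_hinge [([0.496, 0.095, 0.065], 0.88)]
top tray_bar [([0.433, 0.302, 0.108], 0.86)]
top gate_hinge [([0.486, 0.134, 0.059], 0.4)]
top gate_lip [([0.483, 0.128, 0.1], 0.43)]
top stand_seat [([0.436, -0.256, 0.039], 0.97)]
top stand [([0.437, -0.256, 0.002], 0.55)]
top stand_taken [([0.634, -0.193, -0.002], 0.48), ([0.484, 0.135, 0.059], 0.46)]
top done_plaque [([0.632, -0.192, 0.041], 0.65), ([0.489, 0.133, 0.063], 0.48)]
top tumbler [([0.764, 0.102, 0.0], 0.85)]
top dish [([0.761, -0.025, -0.0], 0.69)]
top nippers [([0.728, 0.264, -0.002], 0.68)]
side plaque_center []
side landing [([0.511, 0.046, 0.049], 0.63)]
side station [([0.496, 0.096, 0.004], 0.74)]
side tray_hinge [([0.498, 0.099, 0.06], 0.76), ([0.483, 0.133, 0.058], 0.21)]
side tray_bar [([0.437, 0.302, 0.111], 0.81)]
side gate_hinge [([0.486, 0.136, 0.06], 0.72)]
side gate_lip [([0.486, 0.133, 0.097], 0.71)]
side stand_seat [([0.437, -0.261, 0.036], 0.74)]
side stand [([0.44, -0.264, 0.005], 0.9), ([0.466, 0.206, 0.059], 0.53)]
side stand_taken [([0.631, -0.19, 0.001], 0.6)]
side done_plaque [([0.637, -0.191, 0.04], 0.97)]
side tumbler [([0.755, -0.03, -0.002], 0.66), ([0.767, 0.098, 0.002], 0.65)]
side dish [([0.755, -0.026, -0.0], 0.69)]
side nippers [([0.73, 0.261, -0.001], 0.87)]
```

```bash
python3 -c "
import cv2,numpy as np
cv2.imwrite('pics/both0.png',cv2.resize(np.vstack([cv2.imread('pics/top0.png'),cv2.imread('pics/side0.png')]),None,fx=.78,fy=.78))"
```

```text
(no output)
```

View pics/both0.png

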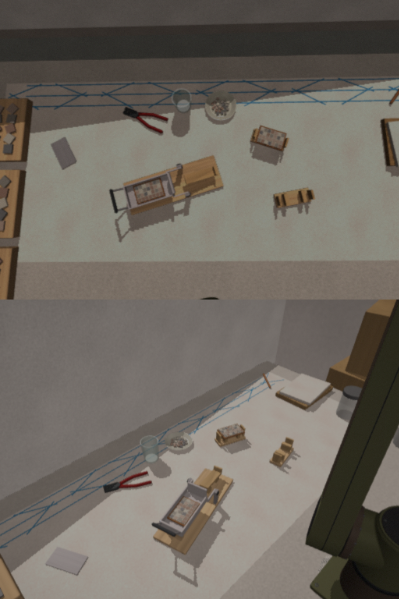

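The picture shows the top view (upper) and side view. The tray is at about (150,188), with its bar at left (118,200) and the ramp at right (205,172). The empty stand is at (293,198) and the taken stand at (270,138). Next I'll get yaws and centres from the depth images.

Run:
```python
from h import *
from scipy.spatial.transform import Rotation as Ro
s=st();print('tool axes cols',np.round(Ro.from_euler('xyz',s['tcp_rot'],degrees=True).as_matrix(),3).tolist())
for n in('top','side'):
    c=cap(n);P=cloud(c);ok=c['depth']>0
    K,R,t=cam(c);print(n,'campos',np.round(-R.T@t,2),'f',K[0,0])
    def rect(lo,hi,cen,rad,lab):
        m=ok&(P[...,2]>lo)&(P[...,2]<hi)&(np.hypot(P[...,0]-cen[0],P[...,1]-cen[1])<rad)
        q=P[m]
        if len(q)<10: print(lab,len(q));return
        (x,y),(w,h),a=cv2.minAreaRect((q[:,:2]*1000).astype(np.float32))
        if w<h:a+=90;w,h=h,w
        print(n,lab,len(q),'c',round(x,1),round(y,1),'size',round(w,1),round(h,1),'ang',round(a%180,1),'z med',round(float(np.median(q[:,2]))*1000,1))
    rect(.030,.058,(.4365,-.257),.08,'stand')
    rect(.044,.058,(.4365,-.257),.08,'standstops')
    rect(.030,.060,(.634,-.192),.08,'taken')
    rect(.030,.058,(.513,.044),.075,'ramp')
    rect(.006,.018,(.47,.17),.26,'base')
    rect(.072,.088,(.467,.208),.13,'walls')
    rect(.064,.0725,(.467,.208),.06,'plaque')
    rect(.096,.125,(.435,.302),.06,'bar')
    rect(.085,.115,(.485,.132),.045,'gate')
```

```text
tool axes cols [[0.0, 0.92, 0.391], [-0.0, 0.391, -0.92], [-1.0, 0.0, 0.0]]
top campos [0.45 0.02 0.93] f 351.59374814099175
top stand 302 c 438.3 -257.4 size 111.3 36.2 ang 100.5 z med 40.4
top standstops 80 c 438.5 -257.4 size 111.2 29.5 ang 100.5 z med 49.8
top taken 921 c 632.5 -188.1 size 111.2 60.9 ang 71.2 z med 49.4
top ramp 520 c 511.4 43.1 size 106.2 98.2 ang 107.4 z med 48.5
top base 2855 c 489.1 170.3 size 419.6 368.5 ang 51.0 z med 11.8
top walls 373 c 462.2 210.3 size 157.8 75.3 ang 106.2 z med 79.3
top plaque 910 c 461.2 207.3 size 100.5 70.6 ang 107.3 z med 69.1
top bar 161 c 434.7 298.9 size 71.8 18.9 ang 18.7 z med 108.4
top gate 97 c 485.7 131.6 size 63.2 8.1 ang 16.9 z med 99.1
side campos [0.04 0.57 0.81] f 404.8952016466301
side stand 290 c 439.1 -258.2 size 115.4 36.1 ang 100.1 z med 41.2
side standstops 79 c 438.3 -258.8 size 114.5 32.8 ang 100.1 z med 49.5
side taken 507 c 633.9 -188.8 size 112.9 64.9 ang 70.9 z med 50.5
side ramp 410 c 502.0 42.0 size 114.3 92.0 ang 101.1 z med 49.1
side base 2545 c 458.2 171.0 size 496.7 438.4 ang 54.7 z med 13.1
side walls 790 c 469.3 190.6 size 199.6 77.6 ang 107.3 z med 78.6
side plaque 874 c 464.1 203.6 size 107.5 72.5 ang 106.7 z med 70.4
side bar 172 c 436.6 299.1 size 72.6 19.2 ang 17.2 z med 109.6
side gate 169 c 489.1 134.0 size 67.7 23.4 ang 32.9 z med 96.8
```

```bash
python3 -m inch '{"travel":[[0.025,0.032,0],[0.025,0.032,0],[0.025,0.032,0],[0.025,0.032,0],[0.025,0.032,0],[0.025,0.032,0],[0.025,0.032,0],[0.01,0.04,0],[0.01,0.04,0],[0.01,0.04,0]],"turn":[0.1,0.1,0.1,0.1,0.1,0.1,0.1,0.1,0.1,0.1],"hand":[1,1,1,1,1,1,1,1,1,1]}' 30; python3 -m inch '{"travel":[[0.007,0.04,0],[0.007,0.04,0],[0.007,0.04,0],[0.007,0.04,0],[0.007,0.04,0],[0.007,0.04,0],[0.007,0.04,0],[0.007,0.02,0]],"turn":[0.1,0.1,0.1,0.1,0.064,0,0,0],"hand":[1,1,1,1,1,1,1,1]}'; python3 -c "
from h import *;print(st())"
```

```text
t: 2.43
position: [0.4338, -0.1862, 0.2512]
tcp_rot: [-23.4, 89.2, -31.3]
wrist_force: [0.5, 0.5, 0.6]
grip_width: -0.0002
t: 3.1
position: [0.4898, 0.1256, 0.2535]
tcp_rot: [-16.9, 88.8, 3.5]
wrist_force: [0.7, 0.3, 0.2]
grip_width: 0.0001
{'t': 3.1, 'position': [0.4898, 0.1256, 0.2535], 'tcp_rot': [-16.9026, 88.8143, 3.5355], 'wrist_force': [0.7146, 0.2967, 0.1562], 'grip_width': 0.0001, 'joints': [9.6809, 11.3096, 94.7986, -0.1329, 72.7129, -10.7191]}
```

```bash
cat >> h.py <<'E'
from scipy.spatial.transform import Rotation as Ro
Y=np.radians(106.9);U=np.array([np.cos(Y),np.sin(Y)]);V=np.array([-U[1],U[0]]);H=np.array([.4967,.097])
def go(x,y,ang,H=H,U=U,V=V):
    s=sensors.state();p=np.array(s['position']);z=Ro.from_euler('xyz',s['tcp_rot'],degrees=True).as_matrix()[:,2]
    a=np.degrees(np.arctan2(z[1],z[0]));tg=H+x*U+y*V
    d=(ang-a+90)%180-90
    print('t',round(s['t'],2),'pos',np.round(p,4),'trayxy',np.round([(p[:2]-H)@U,(p[:2]-H)@V],4),'zang',round(a,2),'move',np.round(tg-p[:2],4),'turn',round(np.radians(d),3),'F',np.round(s['wrist_force'],1),'w',round(s['grip_width'],4))
E
python3 -m inch '{"travel":[[-0.003,0.009,0],[-0.003,0.009,0],[0,0,0],[0,0,0]],"turn":[0,0,0,0],"hand":[1,1,1,1]}'; python3 -c "
from h import *;go(.057,0,16.9)"
```

```text
t: 3.43
position: [0.4849, 0.1508, 0.2537]
tcp_rot: [-12.8, 88.7, 8.1]
wrist_force: [-0.0, -0.8, -0.6]
grip_width: 0.0001
t 3.43 pos [0.4849 0.1508 0.2537] trayxy [ 0.0549 -0.0043] zang 20.95 move [-0.0047  0.0007] turn -0.071 F [-0.  -0.8 -0.6] w 0.0001
```

```bash
python3 -m inch '{"travel":[[-0.0025,0.0005,-0.03],[-0.0025,0.0005,-0.03],[0,0,-0.03],[0,0,-0.03],[0,0,-0.012],[0,0,0],[0,0,0]],"turn":[-0.035,-0.035,0,0,0,0,0],"hand":[1,1,1,1,1,1,1]}'; python3 -c "
from h import *;go(.057,0,16.9)
c=cap('side');i=c['img'][:,:,::-1];u,v=proj(c,[.48,.16,.09])[0];print(u,v)
u,v=int(u),int(v);cv2.imwrite('pics/g1.png',cv2.resize(i[max(0,v-75):v+75,max(0,u-90):u+90],None,fx=4,fy=4,interpolation=2))"
```

```text
t: 4.02
position: [0.4817, 0.1442, 0.1208]
tcp_rot: [-17.0, 88.1, -0.7]
wrist_force: [0.5, 0.3, 0.2]
grip_width: -0.0001
t 4.02 pos [0.4817 0.1442 0.1208] trayxy [0.0495 0.0006] zang 16.25 move [-0.0016  0.0074] turn 0.011 F [0.5 0.3 0.2] w -0.0001
245.78395953583774 249.76582622893295
```

View pics/g1.png

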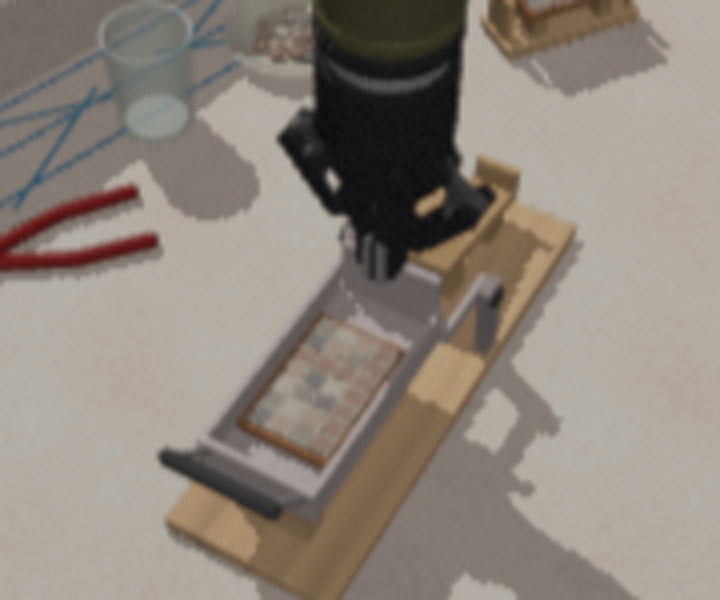

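The crop shows the closed tips at about (380,270), just above the gate's lip. The plaque lies well behind them at (320,390). I'll back off 9 mm, descend, then push outward.

```bash
python3 -m inch '{"travel":[[-0.002,0.009,0.005],[0,0,0],[0,0,0]],"turn":[0,0,0],"hand":[1,1,1]}'; python3 -c "
from h import *;go(.057,0,16.9)"
```

```text
t: 4.32
position: [0.4823, 0.1533, 0.1299]
tcp_rot: [-14.9, 87.8, 1.2]
wrist_force: [0.7, -0.6, -0.5]
grip_width: 0.0005
t 4.32 pos [0.4823 0.1533 0.1299] trayxy [ 0.058  -0.0026] zang 16.11 move [-0.0022 -0.0018] turn 0.014 F [ 0.7 -0.6 -0.5] w 0.0005
```

```bash
python3 -m inch '{"travel":[[-0.001,0,-0.012],[0,0,-0.01],[0,0,0]],"turn":[0,0,0],"hand":[1,1,1]}'; python3 -c "
from h import *;go(.057,0,16.9)"
```

```text
t: 4.57
position: [0.4851, 0.1549, 0.1121]
tcp_rot: [-12.4, 87.1, 3.8]
wrist_force: [-0.1, -0.8, 0.3]
grip_width: -0.0002
t 4.57 pos [0.4851 0.1549 0.1121] trayxy [ 0.0588 -0.0057] zang 16.2 move [-0.0049 -0.0034] turn 0.012 F [-0.1 -0.8  0.3] w -0.0002
```

```bash
python3 -m inch '{"travel":[[0.002,-0.018,-0.006],[0.003,-0.018,-0.006]],"turn":[0,0],"hand":[1,1]}'; python3 -c "
from h import *;go(.02,0,16.9)"
```

```text
t: 4.73
position: [0.4924, 0.1222, 0.103]
tcp_rot: [-9.3, 86.7, 7.1]
wrist_force: [-0.1, 1.7, 0.7]
grip_width: -0.0002
t 4.73 pos [0.4924 0.1222 0.103 ] trayxy [ 0.0254 -0.0032] zang 16.44 move [-0.0015 -0.0061] turn 0.008 F [-0.1  1.7  0.7] w -0.0002
```

```bash
python3 -m inch '{"travel":[[0.0,-0.01,-0.012],[0.0,-0.004,-0.012]],"turn":[0,0],"hand":[1,1]}'; python3 -c "
from h import *;go(.012,0,16.9)"
```

```text
t: 4.9
position: [0.4961, 0.1077, 0.0822]
tcp_rot: [-8.8, 86.2, 7.6]
wrist_force: [-0.5, 0.4, 1.6]
grip_width: -0.0002
t 4.9 pos [0.4961 0.1077 0.0822] trayxy [ 0.0104 -0.0025] zang 16.44 move [-0.0029  0.0008] turn 0.008 F [-0.5  0.4  1.6] w -0.0002
```

```bash
python3 -m inch '{"travel":[[-0.001,0.001,-0.009]],"turn":[0],"hand":[1]}';python3 -m inch '{"travel":[[-0.001,0.001,-0.006]],"turn":[0],"hand":[1]}'; python3 -c "
from h import *;go(.012,0,16.9)"
```

```text
t: 4.98
position: [0.4969, 0.1076, 0.0764]
tcp_rot: [-10.0, 86.0, 6.4]
wrist_force: [-23.9, -11.4, 107.1]
grip_width: -0.0
t: 5.07
position: [0.4968, 0.1076, 0.0769]
tcp_rot: [-11.6, 85.8, 4.9]
wrist_force: [-24.8, -7.7, 88.8]
grip_width: -0.0001
t 5.07 pos [0.4968 0.1076 0.0769] trayxy [ 0.0101 -0.0032] zang 16.51 move [-0.0036  0.0009] turn 0.007 F [-24.8  -7.7  88.8] w -0.0001
```

```bash
python3 -m inch '{"travel":[[0,0,0.03],[-0.003,0.01,0.04],[-0.009,0.03,0.028]],"turn":[0,0,0],"hand":[0,-1,-1]}';python3 -c "
from h import *;go(.1,0,16.9)
for n in('top','side'):
    c=cap(n)
    print(n,[(k,[(np.round(a['position'],3).tolist(),round(a['conf'],2)) for a in spotter.landmark_of(n,k)[:2]]) for k in('gate_lip','plaque_center','tray_bar')])
    P=cloud(c).reshape(-1,3);q=(P[:,:2]-H)@np.c_[U,V]
    for a in(5,12,20,28,36): 
        m=(abs(q[:,0]-a/1000)<.004)&(abs(q[:,1])<.025);print(a,np.round(np.median(P[m,2]),4),end=' ')
    print()
"
```

```text
t: 5.32
position: [0.4845, 0.1441, 0.1796]
tcp_rot: [-13.9, 85.8, 2.3]
wrist_force: [2.0, -0.2, 1.0]
grip_width: 0.0358
t 5.32 pos [0.4845 0.1441 0.1796] trayxy [ 0.0486 -0.002 ] zang 16.27 move [-0.0169  0.0486] turn 0.011 F [ 2.  -0.2  1. ] w 0.0358
top [('gate_lip', [([0.493, 0.094, 0.055], 0.57)]), ('plaque_center', []), ('tray_bar', [])]
5 0.5668 12 0.561 20 0.5636 28 0.565 36 0.5652 
side [('gate_lip', [([0.495, 0.098, 0.054], 0.61)]), ('plaque_center', [([0.463, 0.202, 0.061], 0.9)]), ('tray_bar', [([0.438, 0.301, 0.11], 0.68)])]
5 0.0614 12 0.5604 20 0.0623 28 0.0619 36 0.0616
```

```bash
cat > tl.py <<'E'
from h import *
s=sensors.state();M=Ro.from_euler('xyz',s['tcp_rot'],degrees=True).as_matrix()
print('lean deg (world x,y)',np.round(np.degrees(M[:2,0]),2),'jawtilt',round(np.degrees(M[2,2]),2),np.round(s['position'],4))
E
Z='"turn":[0,0,0,0,0],"hand":[-1,-1,-1,-1,-1]}'
python3 -m inch '{"travel":[[0,0,0.014],[0,0,0.014],[0,0,0.014],[0,0,0.014],[0,0,0.014]],"turn":[0,0,0,0,0],"hand":[-1,-1,-1,-1,-1]}' >/dev/null; python3 tl.py
python3 -m inch '{"travel":[[0,0,0],[0,0,0],[0,0,0],[0,0,0],[0,0,0]],"turn":[0,0,0,0,0],"hand":[-1,-1,-1,-1,-1]}' >/dev/null; python3 tl.py
python3 -m inch '{"travel":[[0.02,0,0],[0.02,0,0],[0.02,0,0],[0.02,0,0],[0.02,0,0]],"turn":[0,0,0,0,0],"hand":[-1,-1,-1,-1,-1]}' >/dev/null; python3 tl.py
python3 -m inch '{"travel":[[-0.02,0,0],[-0.02,0,0],[-0.02,0,0],[-0.02,0,0],[-0.02,0,0]],"turn":[0,0,0,0,0],"hand":[-1,-1,-1,-1,-1]}' >/dev/null; python3 tl.py
```

```text
lean deg (world x,y) [ 2.25 -0.21] jawtilt 2.1 [0.4753 0.1402 0.2348]
lean deg (world x,y) [ 1.89 -0.32] jawtilt 1.73 [0.475  0.138  0.2307]
lean deg (world x,y) [ 1.07 -0.44] jawtilt 0.91 [0.57   0.1372 0.2255]
lean deg (world x,y) [ 1.02 -0.5 ] jawtilt 0.84 [0.4766 0.1367 0.2189]
```

```bash
python3 -m inch '{"travel":[[-0.004,0.017,0],[-0.004,0.017,0],[-0.004,0.017,0],[-0.004,0.017,0],[-0.004,0.017,0],[-0.004,0.017,0],[-0.004,0.017,0],[-0.004,0.017,0],[-0.004,0.017,0],[-0.004,0.012,0]],"turn":[0.12,0.12,0.12,0.12,0.12,0.12,0.12,0.12,0.12,0.12],"hand":[0,0,0,0,0,0,0,0,0,0]}' >/dev/null; python3 -m inch '{"travel":[[0,0,0],[0,0,0],[0,0,0]],"turn":[0.12,0.12,0.12],"hand":[0,0,0]}';python3 tl.py; python3 -c "
from h import *;go(.214,0,106.9)"
```

```text
t: 8.47
position: [0.4211, 0.3066, 0.2075]
tcp_rot: [-154.5, 89.8, -45.8]
wrist_force: [1.1, -0.8, -0.1]
grip_width: 0.0424
lean deg (world x,y) [ 0.14 -0.14] jawtilt -0.18 [0.4211 0.3066 0.2075]
t 8.47 pos [0.4211 0.3066 0.2075] trayxy [0.2225 0.0114] zang 108.7 move [ 0.0134 -0.0048] turn -0.032 F [ 1.1 -0.8 -0.1] w 0.0424
```

Lean is now near zero. I'll come down over the bar.

```bash
python3 -m inch '{"travel":[[0.012,-0.005,-0.03],[0.0,0,-0.03],[0,0,-0.013],[0,0,0]],"turn":[-0.03,0,0,0],"hand":[0,0,0,0]}'; python3 tl.py;python3 -c "
from h import *;go(.214,0,106.9)
c=cap('side');i=c['img'][:,:,::-1];u,v=proj(c,[.435,.30,.105])[0];print(u,v)
for k in ('tray_bar',): print(spotter.landmark_of('side',k)[:1])
u,v=int(u),int(v);cv2.imwrite('pics/b1.png',cv2.resize(i[max(0,v-60):v+60,max(0,u-80):u+80],None,fx=4,fy=4,interpolation=2))"
```

```text
t: 8.8
position: [0.4334, 0.3026, 0.1315]
tcp_rot: [-121.6, 89.7, -14.2]
wrist_force: [0.0, 0.8, 0.9]
grip_width: 0.0427
lean deg (world x,y) [ 0.25 -0.06] jawtilt -0.13 [0.4334 0.3026 0.1315]
t 8.8 pos [0.4334 0.3026 0.1315] trayxy [0.2151 0.0008] zang 107.39 move [ 0.001  -0.0008] turn -0.008 F [0.  0.8 0.9] w 0.0427
210.59116493808017 294.26334662337865
[{'position': [0.4354, 0.3021, 0.1067], 'conf': 0.74}]
```

View pics/b1.png

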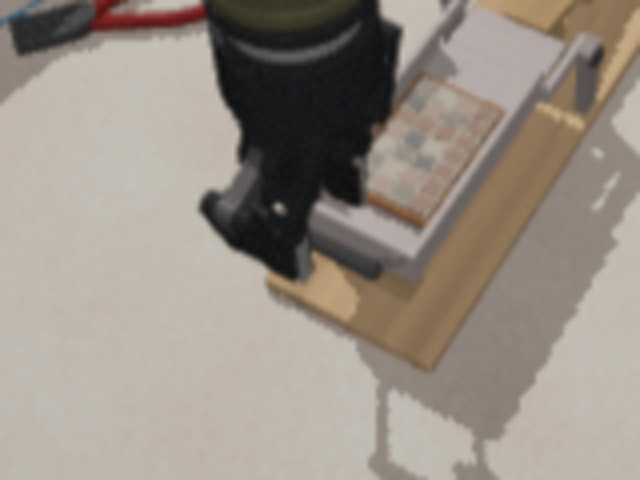

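The crop shows the jaws straddling the bar: the rear finger is at (295,265), the front finger at (350,190), and the bar end is visible at (355,262). I'll go down and grip.

```bash
python3 -m inch '{"travel":[[0,0,-0.022]],"turn":[0],"hand":[0]}'; python3 -m inch '{"travel":[[0,0,0],[0,0,0],[0,0,0],[0,0,0]],"turn":[0,0,0,0],"hand":[1,1,1,1]}' 50; python3 tl.py;python3 -c "
from h import *;go(.214,0,106.9)"
```

```text
t: 8.98
position: [0.4376, 0.3052, 0.1153]
tcp_rot: [-88.3, 89.1, 19.1]
wrist_force: [0.0, 1.3, 0.3]
grip_width: 0.0427
t: 9.32
position: [0.4368, 0.303, 0.1159]
tcp_rot: [-108.0, 89.3, -0.5]
wrist_force: [-1.1, 2.5, -5.1]
grip_width: 0.0078
lean deg (world x,y) [ 0.7  -0.01] jawtilt -0.22 [0.4368 0.303  0.1159]
t 9.32 pos [0.4368 0.303  0.1159] trayxy [ 0.2145 -0.0026] zang 107.46 move [-0.0023 -0.0012] turn -0.01 F [-1.1  2.5 -5.1] w 0.0078
```

```bash
python3 -m inch '{"travel":[[0,0,0],[0,0,0],[-0.001,0,-0.012]],"turn":[0,0,0],"hand":[0.4,0.4,0.4]}'; python3 -m inch '{"travel":[[0,0,0],[0,0,0],[0,0,0],[0,0,0]],"turn":[0,0,0,0],"hand":[1,1,1,1]}' 50; python3 tl.py;python3 -c "
from h import *;go(.214,0,106.9)"
```

```text
t: 9.57
position: [0.4391, 0.3052, 0.1089]
tcp_rot: [-92.4, 88.7, 15.1]
wrist_force: [1.1, 0.5, 1.3]
grip_width: 0.0253
t: 9.9
position: [0.4391, 0.3037, 0.1098]
tcp_rot: [-99.3, 88.8, 8.2]
wrist_force: [0.6, -1.4, -4.4]
grip_width: 0.0079
lean deg (world x,y) [1.23 0.18] jawtilt -0.2 [0.4391 0.3037 0.1098]
t 9.9 pos [0.4391 0.3037 0.1098] trayxy [ 0.2146 -0.005 ] zang 107.48 move [-0.0046 -0.002 ] turn -0.01 F [ 0.6 -1.4 -4.4] w 0.0079
```

```bash
python3 -m inch '{"travel":[[0.001,-0.003,0.011],[0.001,-0.003,0.011],[0.001,-0.004,0.01],[0.001,-0.004,0.01]],"turn":[0,0,0,0],"hand":[1,1,1,1]}'; python3 -m inch '{"travel":[[0.0014,-0.005,0.01],[0.0014,-0.005,0.01],[0.0016,-0.0055,0.0095],[0.0016,-0.0055,0.0095]],"turn":[0,0,0,0],"hand":[1,1,1,1]}'; python3 tl.py;python3 -c "
from h import *;go(.18,0,106.9)"
```

```text
t: 10.23
position: [0.443, 0.2909, 0.1525]
tcp_rot: [-92.4, 88.9, 15.1]
wrist_force: [1.5, -0.7, -6.3]
grip_width: 0.0076
t: 10.57
position: [0.45, 0.2674, 0.1961]
tcp_rot: [-95.3, 88.7, 12.2]
wrist_force: [4.7, -4.0, -10.3]
grip_width: 0.0077
lean deg (world x,y) [1.25 0.27] jawtilt -0.12 [0.45   0.2674 0.1961]
t 10.57 pos [0.45   0.2674 0.1961] trayxy [ 0.1766 -0.0048] zang 107.48 move [-0.0056  0.0018] turn -0.01 F [  4.7  -4.  -10.3] w 0.0077
```

```bash
python3 -m inch '{"travel":[[0.0015,-0.005,0.007],[0.0015,-0.005,0.006],[0,0,0],[0,0,0]],"turn":[0,0,0,0],"hand":[1,1,1,1]}'; python3 tl.py;python3 -c "
from h import *;go(.165,0,106.9)
for n in('top','side'):
    c=cap(n,n+'2.png')
    print(n,[(k,[(np.round(a['position'],3).tolist(),round(a['conf'],2)) for a in spotter.landmark_of(n,k)[:3]]) for k in('plaque_center','tray_bar','gate_lip')])
i=cv2.imread('pics/side2.png');cv2.imwrite('pics/t1.png',cv2.resize(i[150:330,150:370],None,fx=3,fy=3,interpolation=2))
"
```

```text
t: 10.9
position: [0.4539, 0.2543, 0.2132]
tcp_rot: [-94.9, 88.6, 12.5]
wrist_force: [2.1, 0.1, -6.4]
grip_width: 0.0077
lean deg (world x,y) [1.39 0.31] jawtilt -0.12 [0.4539 0.2543 0.2132]
t 10.9 pos [0.4539 0.2543 0.2132] trayxy [ 0.1629 -0.0048] zang 107.33 move [-0.0052  0.0006] turn -0.008 F [ 2.1  0.1 -6.4] w 0.0077
top [('plaque_center', [([0.51, 0.065, 0.059], 0.55)]), ('tray_bar', [([0.45, 0.25, 0.21], 0.57)]), ('gate_lip', [([0.49, 0.098, 0.056], 0.78)])]
side [('plaque_center', [([0.519, 0.039, 0.048], 0.66), ([0.513, 0.045, 0.046], 0.41)]), ('tray_bar', [([0.448, 0.252, 0.209], 0.95), ([0.757, -0.03, -0.001], 0.47)]), ('gate_lip', [([0.498, 0.098, 0.056], 0.57)])]
```

View pics/t1.png

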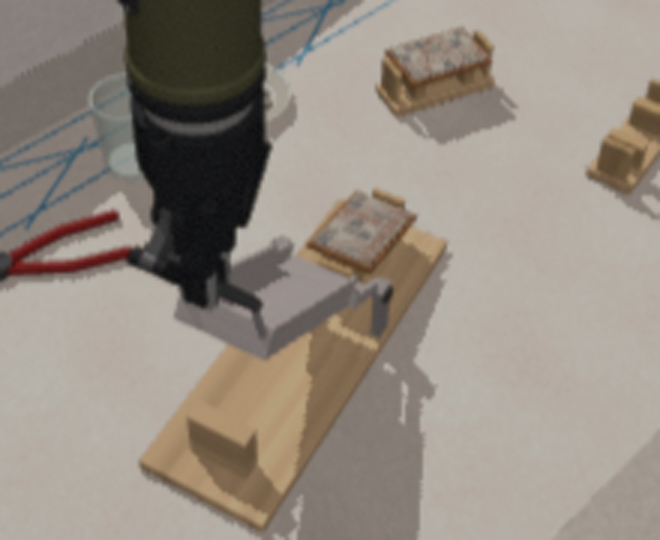

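The plaque has slid onto the ramp, at (360,232) in the crop. The top picture put it about 20 mm higher, so it may still have been sliding. I'll wait briefly and measure it.

```bash
cat > pl.py <<'E'
from h import *
L=H-.057*U
for n in('top','side'):
    c=cap(n);r=spotter.landmark_of(n,'plaque_center')[:2]
    print(n,[(np.round(np.r_[(np.array(a['position'])[:2]-L)@U,(np.array(a['position'])[:2]-L)@V,a['position'][2]],4).tolist(),round(a['conf'],2)) for a in r])
    P=cloud(c).reshape(-1,3);q=np.c_[(P[:,:2]-L)@np.c_[U,V],P[:,2]]
    # plaque top: plane z=.048+.010+x*tan(.18)
    m=(abs(q[:,2]-.0582-q[:,0]*.182)<.004)&(abs(q[:,0])<.065)&(abs(q[:,1])<.04)
    (x,y),(w,h),a=cv2.minAreaRect((q[m,:2]*1000).astype(np.float32));print(m.sum(),'x,y mm',round(x,1),round(y,1),'size',round(w,1),round(h,1),round(a,1))
E
python3 -m inch '{"travel":[[0,0,0],[0,0,0]],"turn":[0,0],"hand":[1,1]}'; python3 pl.py
```

```text
t: 11.47
position: [0.4538, 0.2548, 0.2125]
tcp_rot: [-97.4, 88.6, 10.1]
wrist_force: [1.5, -1.8, -2.9]
grip_width: 0.0078
top [([0.0021, -0.0017, 0.0539], 0.85)]
821 x,y mm 4.3 -1.6 size 112.8 79.0 1.6
side [([-0.004, 0.001, 0.0492], 0.72)]
557 x,y mm 7.5 -5.3 size 117.3 78.1 5.8
```

```bash
python3 -m inch '{"travel":[[-0.002,0.0065,-0.0085],[-0.002,0.0065,-0.0088],[-0.0017,0.0055,-0.0093],[-0.0017,0.0055,-0.0093],[-0.0014,0.0046,-0.0098],[-0.0014,0.0046,-0.0098]],"turn":[0,0,0,0,0,0],"hand":[1,1,1,1,1,1]}'; python3 tl.py;python3 -c "
from h import *;go(.2,0,106.9)"
```

```text
t: 12.17
position: [0.4429, 0.2908, 0.1547]
tcp_rot: [-97.2, 88.4, 10.2]
wrist_force: [2.6, -3.3, 1.1]
grip_width: 0.0079
lean deg (world x,y) [1.55 0.28] jawtilt -0.2 [0.4429 0.2908 0.1547]
t 12.17 pos [0.4429 0.2908 0.1547] trayxy [ 0.2011 -0.0049] zang 107.44 move [-0.0044 -0.0025] turn -0.009 F [ 2.6 -3.3  1.1] w 0.0079
```

```bash
python3 -m inch '{"travel":[[-0.0011,0.0037,-0.0102],[-0.0011,0.0037,-0.0102],[-0.0008,0.0027,-0.0105],[-0.0008,0.0027,-0.0105]],"turn":[0,0,0,0],"hand":[1,1,1,1]}'; python3 tl.py;python3 -c "
from h import *;go(.2146,0,106.9)"
```

```text
t: 12.5
position: [0.4395, 0.3045, 0.1099]
tcp_rot: [-108.0, 88.3, -0.2]
wrist_force: [-7.1, -25.8, 86.4]
grip_width: 0.0075
lean deg (world x,y) [ 1.72 -0.01] jawtilt -0.53 [0.4395 0.3045 0.1099]
t 12.5 pos [0.4395 0.3045 0.1099] trayxy [ 0.2151 -0.0056] zang 107.72 move [-0.0052 -0.0021] turn -0.014 F [ -7.1 -25.8  86.4] w 0.0075
```

```bash
python3 -m inch '{"travel":[[0,0,0],[0,0,0],[0,0,0]],"turn":[0,0,0],"hand":[0.3,0,0]}';python3 -m inch '{"travel":[[0,0,0.03],[0,0,0.03],[0,0,0.03],[0,0,0.02]],"turn":[0,0,0,0],"hand":[0,0,0,-1]}'; python3 tl.py;python3 -c "
from h import *;go(-.057,0,16.9)
for n in('top','side'):
    c=cap(n)
    print(n,[(k,[(np.round(a['position'],3).tolist(),round(a['conf'],2)) for a in spotter.landmark_of(n,k)[:1]]) for k in('tray_bar','gate_lip')])
"; python3 pl.py
```

```text
t: 12.75
position: [0.4393, 0.3066, 0.1078]
tcp_rot: [-106.9, 88.3, 0.9]
wrist_force: [0.1, 0.3, 0.6]
grip_width: 0.0421
t: 13.08
position: [0.4332, 0.3067, 0.2125]
tcp_rot: [-128.2, 89.2, -20.3]
wrist_force: [-0.4, 0.4, 0.3]
grip_width: 0.0534
lean deg (world x,y) [ 0.78 -0.29] jawtilt -0.52 [0.4332 0.3067 0.2125]
t 13.08 pos [0.4332 0.3067 0.2125] trayxy [ 2.191e-01 -2.000e-04] zang 107.92 move [ 0.0801 -0.2642] turn 1.553 F [-0.4  0.4  0.3] w 0.0534
top [('tray_bar', [([0.433, 0.3, 0.104], 0.65)]), ('gate_lip', [([0.491, 0.092, 0.056], 0.73)])]
side [('tray_bar', [([0.434, 0.301, 0.108], 0.66)]), ('gate_lip', [([0.499, 0.101, 0.054], 0.68)])]
top [([0.0018, -0.0006, 0.0566], 0.76)]
820 x,y mm 6.5 0.2 size 79.2 116.5 89.7
side [([-0.0036, -0.0014, 0.0492], 0.69)]
557 x,y mm 3.6 0.2 size 79.7 118.4 89.7
```

```bash
python3 -m inch '{"travel":[[0.006,-0.02,0.003],[0.006,-0.02,0.003],[0.006,-0.02,0.003],[0.006,-0.02,0.003],[0.006,-0.02,0.003],[0.006,-0.02,0.003],[0.006,-0.02,0.003],[0.006,-0.02,0.003],[0.006,-0.02,0],[0.006,-0.02,0]],"turn":[-0.122,-0.122,-0.122,-0.122,-0.122,-0.122,-0.122,-0.122,-0.122,-0.122],"hand":[-1,-1,-1,-1,-1,-1,-1,-1,-1,-1]}' >/dev/null; python3 -m inch '{"travel":[[0.006,-0.02,0],[0.006,-0.02,0],[0.006,-0.02,0]],"turn":[-0.122,-0.122,-0.122],"hand":[-1,-1,-1]}';python3 tl.py; python3 -c "
from h import *;go(-.057,0,16.9)"
```

```text
t: 14.67
position: [0.5085, 0.0368, 0.2256]
tcp_rot: [167.3, 89.0, -177.9]
wrist_force: [0.5, 0.4, -0.9]
grip_width: 0.0855
lean deg (world x,y) [-1.02 -0.04] jawtilt -1.0 [0.5085 0.0368 0.2256]
t 14.67 pos [0.5085 0.0368 0.2256] trayxy [-0.0611  0.0062] zang 14.86 move [0.0047 0.0057] turn 0.036 F [ 0.5  0.4 -0.9] w 0.0855
```

```bash
python3 -m inch '{"travel":[[0.003,0.006,-0.03],[0.002,0,-0.03],[0,0,-0.03],[0,0,-0.03]],"turn":[0.036,0,0,0],"hand":[-1,-1,-1,-1]}';python3 tl.py; python3 -c "
from h import *;go(-.057,0,16.9)
c=cap('side','s3.png');c2=cap('top','t3.png')
u,v=proj(c,[.513,.043,.07])[0].astype(int);a=cv2.imread('pics/s3.png')[v-55:v+55,u-60:u+60]
cv2.imwrite('pics/p1.png',cv2.resize(a,None,fx=5,fy=5,interpolation=2))
"
```

```text
t: 15.0
position: [0.5224, 0.0368, 0.1079]
tcp_rot: [-75.1, 89.8, -58.9]
wrist_force: [-0.9, -0.2, -1.1]
grip_width: 0.0853
lean deg (world x,y) [ 0.11 -0.19] jawtilt 0.06 [0.5224 0.0368 0.1079]
t 15.0 pos [0.5224 0.0368 0.1079] trayxy [-0.0651 -0.0071] zang 16.21 move [-0.0091  0.0057] turn 0.012 F [-0.9 -0.2 -1.1] w 0.0853
```

View pics/p1.png

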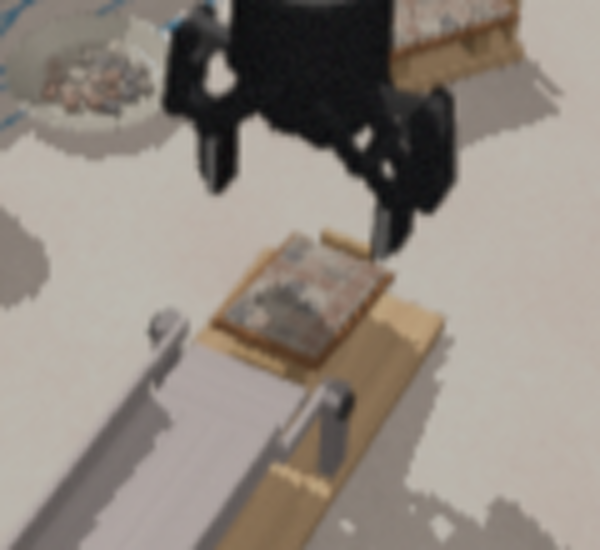

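The crop shows the plaque square on the ramp against the stop (300,300), with the open fingers above it at (215,170) and (390,235). I'll correct laterally before going lower.

```bash
python3 -m inch '{"travel":[[-0.010,0.006,-0.004],[-0.001,0.001,0]],"turn":[0.012,0],"hand":[-1,-1]}';python3 tl.py; python3 -c "
from h import *;go(-.057,0,16.9)"
```

```text
t: 15.27
position: [0.5064, 0.0438, 0.0999]
tcp_rot: [176.7, 89.2, -166.4]
wrist_force: [-1.0, -0.7, -0.3]
grip_width: 0.0851
lean deg (world x,y) [-0.79 -0.19] jawtilt -0.81 [0.5064 0.0438 0.0999]
t 15.27 pos [0.5064 0.0438 0.0999] trayxy [-0.0538  0.0062] zang 16.9 move [ 0.0068 -0.0013] turn 0.0 F [-1.  -0.7 -0.3] w 0.0851
```

```bash
python3 -m inch '{"travel":[[0.002,0,-0.018],[0.0,0.001,-0.018],[0,0,0]],"turn":[0,0,0],"hand":[-1,-1,-1]}';python3 tl.py; python3 -c "
from h import *;go(-.057,0,16.9)"
```

```text
t: 15.52
position: [0.5126, 0.0452, 0.0681]
tcp_rot: [-160.7, 89.7, -143.8]
wrist_force: [0.6, -0.6, 0.1]
grip_width: 0.0852
lean deg (world x,y) [-0.27 -0.2 ] jawtilt -0.32 [0.5126 0.0452 0.0681]
t 15.52 pos [0.5126 0.0452 0.0681] trayxy [-0.0542 -0.0002] zang 16.93 move [ 0.0006 -0.0028] turn -0.001 F [ 0.6 -0.6  0.1] w 0.0852
```

```bash
python3 -m inch '{"travel":[[-0.001,-0.002,-0.014],[-0.001,0,-0.002],[0,0,0]],"turn":[0,0,0],"hand":[-1,-1,-1]}';python3 tl.py; python3 -c "
from h import *;go(-.057,0,16.9)
c=cap('side','s4.png')
u,v=proj(c,[.513,.043,.06])[0].astype(int);a=cv2.imread('pics/s4.png')[v-45:v+45,u-50:u+50]
cv2.imwrite('pics/p2.png',cv2.resize(a,None,fx=6,fy=6,interpolation=2))
"
```

```text
t: 15.77
position: [0.5147, 0.0434, 0.0564]
tcp_rot: [-72.5, 89.8, -55.5]
wrist_force: [-0.4, -0.1, 0.3]
grip_width: 0.0852
lean deg (world x,y) [ 0.14 -0.2 ] jawtilt 0.07 [0.5147 0.0434 0.0564]
t 15.77 pos [0.5147 0.0434 0.0564] trayxy [-0.0565 -0.0017] zang 16.96 move [-0.0015 -0.0009] turn -0.001 F [-0.4 -0.1  0.3] w 0.0852
```

View pics/p2.png

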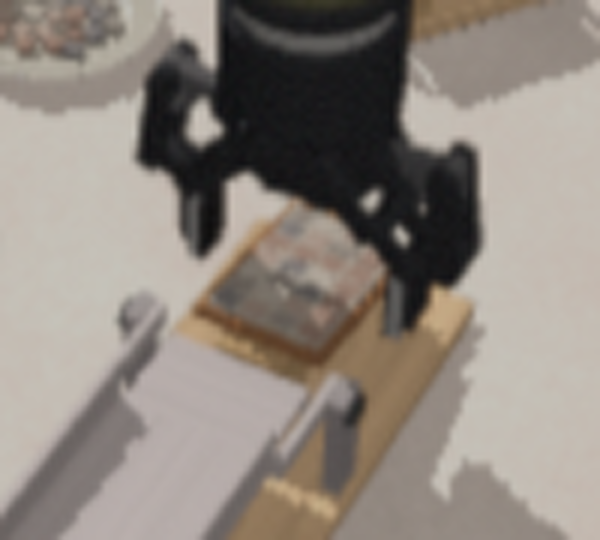

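```bash
python3 -c "
from h import *
c=cap('side');u,v=proj(c,[.513,.043,.06])[0].astype(int)
p=np.array([.5147,.0434]);z=np.array([.9565,.2917])
for s,o in ((-1,.0425),(-1,.05),(1,.0425),(1,.05)):
  for h in (.034,.042,.05,.058): print(s,o,h,np.round((proj(c,np.r_[p+s*o*z,h])[0]-[u-50,v-45])*6))
"
```

```text
-1 0.0425 0.034 [388. 349.]
-1 0.0425 0.042 [389. 336.]
-1 0.0425 0.05 [390. 324.]
-1 0.0425 0.058 [391. 311.]
-1 0.05 0.034 [404. 356.]
-1 0.05 0.042 [405. 343.]
-1 0.05 0.05 [406. 330.]
-1 0.05 0.058 [407. 317.]
1 0.0425 0.034 [212. 277.]
1 0.0425 0.042 [212. 264.]
1 0.0425 0.05 [212. 251.]
1 0.0425 0.058 [212. 239.]
1 0.05 0.034 [197. 271.]
1 0.05 0.042 [197. 258.]
1 0.05 0.05 [197. 245.]
1 0.05 0.058 [197. 232.]
```

```bash
python3 -m inch '{"travel":[[-0.003,-0.001,-0.010],[0,0,0]],"turn":[0,0],"hand":[-1,-1]}';python3 tl.py; python3 -c "
from h import *;go(-.057,0,16.9)"
```

```text
t: 16.03
position: [0.5138, 0.0425, 0.0491]
tcp_rot: [-41.0, 89.5, -24.0]
wrist_force: [0.8, -0.3, 0.5]
grip_width: 0.0852
lean deg (world x,y) [ 0.45 -0.2 ] jawtilt 0.37 [0.5138 0.0425 0.0491]
t 16.03 pos [0.5138 0.0425 0.0491] trayxy [-0.0571 -0.0005] zang 16.96 move [-0.0006 -0.    ] turn -0.001 F [ 0.8 -0.3  0.5] w 0.0852
```

```bash
python3 -m inch '{"travel":[[0,0,0],[0,0,0],[0,0,0],[0,0,0],[0,0,0],[0,0,0]],"turn":[0,0,0,0,0,0],"hand":[1,1,1,1,1,1]}' 25;python3 tl.py; python3 -c "
from h import *;go(-.057,0,16.9)"
```

```text
t: 16.53
position: [0.5162, 0.0427, 0.0527]
tcp_rot: [-31.6, 89.2, -14.6]
wrist_force: [-0.0, 0.4, -0.8]
grip_width: 0.0591
lean deg (world x,y) [ 0.75 -0.2 ] jawtilt 0.66 [0.5162 0.0427 0.0527]
t 16.53 pos [0.5162 0.0427 0.0527] trayxy [-0.0576 -0.0028] zang 16.96 move [-0.0029 -0.0002] turn -0.001 F [-0.   0.4 -0.8] w 0.0591
```

```bash
python3 -m inch '{"travel":[[0,0,0.01],[0,0,0.02],[0,0,0.03],[0,0,0.03],[0,0,0.03]],"turn":[0,0,0,0,0],"hand":[1,1,1,1,1]}';python3 tl.py; python3 -c "
from h import *;go(-.057,0,16.9)
c=cap('side','s5.png');s=sensors.state()
u,v=proj(c,s['position'])[0].astype(int);a=cv2.imread('pics/s5.png')[v-45:v+45,u-50:u+50]
cv2.imwrite('pics/p3.png',cv2.resize(a,None,fx=6,fy=6,interpolation=2))
for n in('top','side'):
    c=cap(n);print(n,[(k,[(np.round(a['position'],3).tolist(),round(a['conf'],2)) for a in spotter.landmark_of(n,k)[:2]]) for k in('stand_seat','plaque_center')])
"
```

```text
t: 16.95
position: [0.5088, 0.0426, 0.1715]
tcp_rot: [-168.7, 89.6, -151.8]
wrist_force: [1.3, 0.4, -1.4]
grip_width: 0.0589
lean deg (world x,y) [-0.37 -0.2 ] jawtilt -0.41 [0.5088 0.0426 0.1715]
t 16.95 pos [0.5088 0.0426 0.1715] trayxy [-0.0556  0.0042] zang 16.95 move [ 0.0044 -0.0001] turn -0.001 F [ 1.3  0.4 -1.4] w 0.0589
top [('stand_seat', [([0.439, -0.257, 0.042], 0.8)]), ('plaque_center', [])]
side [('stand_seat', [([0.437, -0.262, 0.039], 0.86)]), ('plaque_center', [([0.511, 0.041, 0.168], 0.71), ([0.5, 0.098, 0.061], 0.51)])]
```

View pics/p3.png

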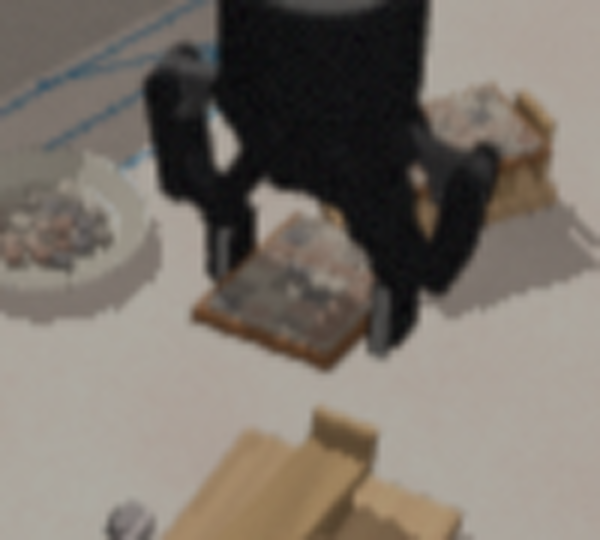

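The crop shows the plaque held by its long edges only, with its ends free, clear of the ramp. Now over to the stand.

```bash
cat > sd.py <<'E'
from h import *
a=np.radians(100.3);u=np.array([np.cos(a),np.sin(a)]);v=np.array([-u[1],u[0]]);S=np.array([.438,-.2578])
go(.001,0,10.3,S,u,v)
E
python3 -m inch '{"travel":[[-0.003,-0.015,0],[-0.007,-0.03,0],[-0.007,-0.03,0],[-0.007,-0.03,0],[-0.007,-0.03,0],[-0.007,-0.03,0],[-0.007,-0.03,0],[-0.007,-0.03,0],[-0.007,-0.03,0],[-0.005,-0.02,0]],"turn":[-0.012,-0.012,-0.012,-0.012,-0.012,-0.012,-0.012,-0.012,-0.012,-0.012],"hand":[1,1,1,1,1,1,1,1,1,1]}'>/dev/null;python3 -m inch '{"travel":[[0,0,0],[0,0,0],[0,0,0]],"turn":[0,0,0],"hand":[1,1,1]}';python3 tl.py; python3 sd.py
```

```text
t: 18.38
position: [0.429, -0.2387, 0.1496]
tcp_rot: [151.0, 87.4, 160.9]
wrist_force: [0.5, 0.2, -1.1]
grip_width: 0.0593
lean deg (world x,y) [-2.5   0.87] jawtilt -2.31 [ 0.429  -0.2387  0.1496]
t 18.38 pos [ 0.429  -0.2387  0.1496] trayxy [0.0204 0.0054] zang 9.97 move [ 0.0088 -0.0181] turn 0.006 F [ 0.5  0.2 -1.1] w 0.0593
```

```bash
python3 -m inch '{"travel":[[0.004,-0.010,-0.02],[0.003,-0.008,-0.02],[0,0,-0.012],[0,0,0]],"turn":[0.003,0.003,0,0],"hand":[1,1,1,1]}';python3 tl.py; python3 sd.py; python3 -c "
from h import *
s=st()
for n in('top','side'):
    c=cap(n,n+'6.png');print(n,[(k,[(np.round(a['position'],3).tolist(),round(a['conf'],2)) for a in spotter.landmark_of(n,k)[:2]]) for k in('stand_seat','plaque_center')])
    u,v=proj(c,[.438,-.258,.06])[0].astype(int);u=max(u,45);a=cv2.imread('pics/%s6.png'%n)[v-45:v+45,u-45:u+45]
    cv2.imwrite('pics/q%s.png'%n,cv2.resize(a,(400,400),interpolation=2))
cv2.imwrite('pics/q1.png',np.hstack([cv2.imread('pics/qtop.png'),cv2.imread('pics/qside.png')]))
"
```

```text
t: 18.72
position: [0.4368, -0.2522, 0.0949]
tcp_rot: [147.9, 87.2, 158.5]
wrist_force: [-0.4, 0.4, -2.0]
grip_width: 0.0593
lean deg (world x,y) [-2.57  1.01] jawtilt -2.34 [ 0.4368 -0.2522  0.0949]
t 18.72 pos [ 0.4368 -0.2522  0.0949] trayxy [0.0058 0.0002] zang 10.62 move [ 0.001  -0.0046] turn -0.006 F [-0.4  0.4 -2. ] w 0.0593
top [('stand_seat', [([0.441, -0.254, 0.095], 0.64), ([0.634, -0.19, 0.002], 0.31)]), ('plaque_center', [([0.44, -0.251, 0.097], 0.79)])]
side [('stand_seat', [([0.499, 0.1, 0.062], 0.73), ([0.437, -0.257, 0.037], 0.56)]), ('plaque_center', [([0.437, -0.26, 0.094], 0.76), ([0.439, -0.25, 0.092], 0.32)])]
```

View pics/q1.png

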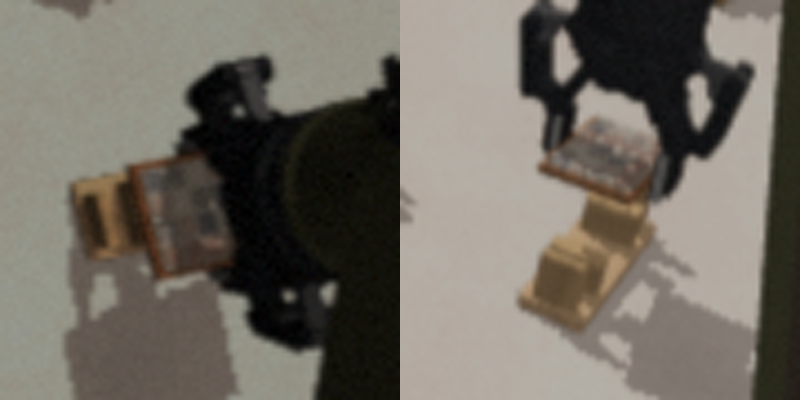

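The crops show the plaque held above the stand: its near end is at (150,215) in the left crop and (590,185) in the right. The stand's near stop is visible below it. I'll measure the near end relative to the TCP.

```bash
cat > ed.py <<'E'
from h import *
a=np.radians(100.3);u=np.array([np.cos(a),np.sin(a)]);v=np.array([-u[1],u[0]]);S=np.array([.438,-.2578])
p=np.array(sensors.state()['position']);print(p.round(4),'TCP stand xy',((p[:2]-S)@np.c_[u,v]).round(4))
for n in('top','side'):
    c=cap(n);P=cloud(c).reshape(-1,3);I=c['img'].reshape(-1,3).astype(int)
    q=np.c_[(P[:,:2]-S)@np.c_[u,v],P[:,2]]
    m=(abs(q[:,0])<.07)&(abs(q[:,1])<.04)&(q[:,2]>p[2]-.03)&(q[:,2]<p[2]+.02)&(I.sum(1)>130)
    m&=np.arange(len(m))>=0
    r=q[m];w=r[(abs(r[:,1])<.02)]
    print(n,len(r),'x max',np.round(np.percentile(w[:,0],[95,99,100]),4),'y',np.round(np.percentile(r[r[:,0]>.025,1],[0,2,98,100]),4))
    f=w[(w[:,0]>.005)&(w[:,0]<.045)];print(' z=a+bx+cy',np.round(np.linalg.lstsq(np.c_[np.ones(len(f)),f[:,:2]],f[:,2],rcond=None)[0],4))
E
python3 ed.py
```

```text
[ 0.4387 -0.2542  0.0983] TCP stand xy [ 0.0034 -0.0013]
top 500 x max [0.0469 0.0479 0.0481] y [-0.0312 -0.03    0.0274  0.0284]
 z=a+bx+cy [0.1037 0.1932 0.0464]
side 394 x max [0.0463 0.0479 0.0498] y [-0.0316 -0.031   0.0268  0.0285]
 z=a+bx+cy [0.1072 0.1212 0.0532]
```

```bash
python3 -m inch '{"travel":[[-0.001,-0.003,-0.018],[0,0,-0.016],[0,0,0]],"turn":[-0.004,0,0],"hand":[1,1,1]}';python3 tl.py; python3 ed.py
```

```text
t: 19.37
position: [0.4396, -0.2587, 0.0667]
tcp_rot: [154.4, 88.1, 164.7]
wrist_force: [-1.4, -0.1, -1.3]
grip_width: 0.0591
lean deg (world x,y) [-1.85  0.51] jawtilt -1.73 [ 0.4396 -0.2587  0.0667]
[ 0.4396 -0.2587  0.0667] TCP stand xy [-0.0012 -0.0014]
top 467 x max [0.0533 0.0557 0.0562] y [-0.0314 -0.0305  0.0264  0.0282]
 z=a+bx+cy [0.0737 0.1575 0.0269]
side 508 x max [0.0538 0.0559 0.0581] y [-0.0324 -0.0306  0.0255  0.0271]
 z=a+bx+cy [0.0672 0.0589 0.0545]
```

```bash
python3 -m inch '{"travel":[[-0.001,0.001,-0.009],[0,0,-0.004],[0,0,0]],"turn":[0,0,0],"hand":[1,1,1]}';python3 tl.py; python3 sd.py
```

```text
t: 19.72
position: [0.441, -0.2593, 0.0567]
tcp_rot: [159.4, 88.5, 169.7]
wrist_force: [0.1, 0.1, -1.6]
grip_width: 0.0595
lean deg (world x,y) [-1.52  0.28] jawtilt -1.45 [ 0.441  -0.2593  0.0567]
t 19.72 pos [ 0.441  -0.2593  0.0567] trayxy [-0.002  -0.0027] zang 10.32 move [-0.0032  0.0025] turn -0.0 F [ 0.1  0.1 -1.6] w 0.0595
```

```bash
python3 -m inch '{"travel":[[-0.003,0.002,-0.005]],"turn":[0],"hand":[1]}';python3 -m inch '{"travel":[[-0.001,0.001,-0.004]],"turn":[0],"hand":[1]}';python3 tl.py; python3 sd.py
```

```text
t: 19.8
position: [0.4393, -0.2582, 0.0524]
tcp_rot: [162.5, 88.6, 172.8]
wrist_force: [0.2, -0.5, -0.4]
grip_width: 0.0594
t: 19.88
position: [0.4382, -0.2571, 0.0486]
tcp_rot: [163.5, 88.7, 173.8]
wrist_force: [-1.4, 0.9, 6.4]
grip_width: 0.0596
lean deg (world x,y) [-1.34  0.14] jawtilt -1.29 [ 0.4382 -0.2571  0.0486]
t 19.88 pos [ 0.4382 -0.2571  0.0486] trayxy [ 0.0006 -0.0003] zang 10.32 move [-0.0004  0.0003] turn -0.0 F [-1.4  0.9  6.4] w 0.0596
```

Contact came at 0.0486 with 6 N, as predicted, and the plaque is well centred. I'll press down in 2 mm steps to level it in the grip.

```bash
python3 -m inch '{"travel":[[0,0,-0.002]],"turn":[0],"hand":[1]}';python3 -m inch '{"travel":[[0,0,-0.002]],"turn":[0],"hand":[1]}' 20;python3 tl.py; python3 sd.py
```

```text
t: 19.97
position: [0.4383, -0.2572, 0.0468]
tcp_rot: [164.8, 88.7, 175.1]
wrist_force: [-1.0, 1.2, 7.9]
grip_width: 0.0591
t: 20.05
position: [0.4385, -0.2572, 0.0453]
tcp_rot: [166.1, 88.8, 176.4]
wrist_force: [-1.0, 0.8, 7.0]
grip_width: 0.0592
lean deg (world x,y) [-1.24  0.08] jawtilt -1.2 [ 0.4385 -0.2572  0.0453]
t 20.05 pos [ 0.4385 -0.2572  0.0453] trayxy [ 0.0005 -0.0006] zang 10.32 move [-0.0007  0.0004] turn -0.0 F [-1.   0.8  7. ] w 0.0592
```

```bash
python3 -m inch '{"travel":[[0,0,-0.002]],"turn":[0],"hand":[1]}';python3 -m inch '{"travel":[[0,0,-0.0015]],"turn":[0],"hand":[1]}';python3 ed.py; python3 sd.py
```

```text
t: 20.13
position: [0.4386, -0.2572, 0.0439]
tcp_rot: [167.3, 88.8, 177.6]
wrist_force: [-1.0, 1.6, 8.1]
grip_width: 0.0594
t: 20.22
position: [0.4386, -0.257, 0.0431]
tcp_rot: [168.2, 88.8, 178.6]
wrist_force: [-3.2, 2.6, 18.6]
grip_width: 0.0595
[ 0.4386 -0.257   0.0431] TCP stand xy [ 0.0006 -0.0007]
top 503 x max [0.055  0.0564 0.0582] y [-0.0305 -0.029   0.0274  0.0294]
 z=a+bx+cy [ 0.052  -0.1248 -0.0137]
side 643 x max [0.0553 0.0576 0.0596] y [-0.0321 -0.0298  0.0265  0.0286]
 z=a+bx+cy [ 0.0501 -0.1011 -0.4033]
t 20.32 pos [ 0.4386 -0.2571  0.0432] trayxy [ 0.0006 -0.0007] zang 10.33 move [-0.0008  0.0002] turn -0.001 F [-2.6  1.5  8. ] w 0.0592
```

```bash
python3 -m inch '{"travel":[[0,0,0],[0,0,0],[0,0,0],[0,0,0]],"turn":[0,0,0,0],"hand":[-1,-1,-1,-1]}';python3 sd.py; python3 -m inch '{"travel":[[0.001,0,0.02],[0.001,0,0.02]],"turn":[0,0],"hand":[-1,-1]}';python3 sd.py
```

```text
t: 20.65
position: [0.4385, -0.2568, 0.0434]
tcp_rot: [169.9, 88.9, -179.8]
wrist_force: [0.2, 0.5, -0.2]
grip_width: 0.0855
t 20.65 pos [ 0.4385 -0.2568  0.0434] trayxy [ 0.0009 -0.0006] zang 10.34 move [-0.0006  0.    ] turn -0.001 F [ 0.2  0.5 -0.2] w 0.0855
t: 20.82
position: [0.4373, -0.2548, 0.0803]
tcp_rot: [158.1, 88.4, 168.4]
wrist_force: [0.1, 1.0, -0.2]
grip_width: 0.0853
t 20.82 pos [ 0.4373 -0.2548  0.0803] trayxy [0.0031 0.0001] zang 10.33 move [ 0.0005 -0.002 ] turn -0.001 F [ 0.1  1.  -0.2] w 0.0853
```

```bash
python3 -m inch '{"travel":[[0,0,0.03],[0,0,0.04],[-0.01,0,0.03],[-0.02,-0.02,0.01],[-0.03,-0.025,0],[-0.03,-0.025,0],[-0.03,-0.025,0],[0,0,0]],"turn":[0,0,0,0,0,0,0,0],"hand":[-1,-1,-1,-1,-1,-1,-1,-1]}'
python3 - <<'E'
from h import *
a=np.radians(100.3);u=np.array([np.cos(a),np.sin(a)]);v=np.array([-u[1],u[0]]);S=np.array([.438,-.2578])
for n in('top','side'):
    c=cap(n,n+'9.png')
    for k in('plaque_center','done_plaque','tray_bar','gate_lip','tumbler','dish','nippers'):print(n,k,[(np.round(x['position'],3).tolist(),round(x['conf'],2)) for x in spotter.landmark_of(n,k)[:2]])
    P=cloud(c).reshape(-1,3);q=np.c_[(P[:,:2]-S)@np.c_[u,v],P[:,2]]
    m=(abs(q[:,0])<.07)&(abs(q[:,1])<.045)&(q[:,2]>.042)&(q[:,2]<.06)
    print('rect',cv2.minAreaRect((q[m,:2]*1000).astype(np.float32)))
    f=q[m&(abs(q[:,0])<.038)&(abs(q[:,1])<.023)];print('plane',np.round(np.linalg.lstsq(np.c_[np.ones(len(f)),f[:,:2]],f[:,2],rcond=None)[0],4))
    g=proj(c,[.438,-.258,.05])[0].astype(int);a_=c['img'][g[1]-40:g[1]+40,g[0]-40:g[0]+40,::-1]
    cv2.imwrite('pics/z%s.png'%n,cv2.resize(a_,(400,400),interpolation=2))
cv2.imwrite('pics/z.png',np.hstack([cv2.imread('pics/ztop.png'),cv2.imread('pics/zside.png')]))
E
```

```text
t: 21.48
position: [0.3162, -0.3536, 0.1991]
tcp_rot: [174.3, 88.7, -174.9]
wrist_force: [0.4, 0.7, -0.4]
grip_width: 0.0855
top plaque_center [([0.441, -0.256, 0.044], 0.78)]
top done_plaque [([0.634, -0.19, 0.037], 0.6)]
top tray_bar [([0.435, 0.3, 0.105], 0.65)]
top gate_lip [([0.492, 0.096, 0.057], 0.92)]
top tumbler [([0.766, 0.102, 0.0], 0.57)]
top dish [([0.76, -0.03, -0.001], 0.71), ([0.438, -0.257, 0.044], 0.36)]
top nippers [([0.729, 0.262, -0.002], 0.87)]
rect ((-0.03531646728515625, -0.6838245391845703), (59.900577545166016, 112.6717529296875), 89.8110580444336)
plane [ 0.0498 -0.0072  0.004 ]
side plaque_center [([0.442, -0.261, 0.04], 0.66)]
side done_plaque [([0.635, -0.188, 0.041], 0.93)]
side tray_bar [([0.434, 0.301, 0.107], 0.69)]
side gate_lip [([0.498, 0.098, 0.055], 0.71), ([0.434, 0.304, 0.107], 0.21)]
side tumbler [([0.766, 0.098, 0.0], 0.92)]
side dish [([0.755, -0.029, -0.001], 0.96), ([0.498, 0.101, 0.055], 0.34)]
side nippers [([0.728, 0.26, -0.001], 0.65)]
rect ((0.3892021179199219, -1.909881591796875), (61.174442291259766, 116.52371978759766), 89.61000061035156)
plane [ 0.0514 -0.004   0.0036]
```

View pics/z.png

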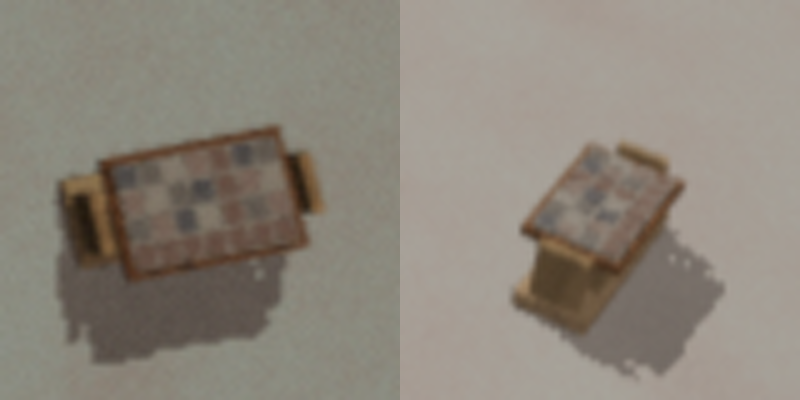

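The plaque lies flat, face up, between the stops (left crop, centre about (203,203); stops at (85,220) and (305,180)). All bystanders are in place.

```bash
python3 -c "
from h import *;print(job.hand_in())"
```

```text
the job is handed in; nothing more can be done
None
```

I swung the gate down flat and tipped the tray by its bar to about 0.5 rad. The plaque slid onto the ramp, and I brought the tray back level. I then gripped the plaque by its long edges and pressed it level on the empty stand with up to about 19 N at the wrist. The job was handed in at about 21.5 s, and no verdict is reported.

**Plaque:** The last check from both cameras showed it face up and flat, with a tilt under about 0.01 rad. It is square to the stand within about 0.01 rad and 1–2 mm off across. Along the stand it lies between the stops, which leave at most 4.5 mm of play either way. The fitted outline includes the stops, so I didn't measure that offset separately, and single-point detector readings scattered by about 3–4 mm.

**Everything else:** The bar and gate lip read as tray level and gate down. The finished plaque, tumbler, dish and nippers read within detector noise of where they started. The arm is clear of everything.

**Rough spots:**
- **Wrist force:** it peaked at about 107 N when the gate reached flat and about 86 N when the tray reached its level stop. Both are close to the 120 N limit but under it.
- **Tray and gate angles:** I had no joint readout, so these are inferred from positions.

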